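# Load a sealed well plate into the microplate shaker

## Robot

A 6-joint arm with a two-finger parallel gripper is mounted at the origin on a cart in front of the work surface, level with it; the furniture and walls round the work are solid. World frame = base frame: x ahead of the robot, y to its left, z up, the work surface at z = 0. Lengths are in m, angles in rad, forces in N, time in s.
With the tool pointing down it reaches from about 0.225 to 0.875 m from the base axis. Payload 3.4 kg.
Tool frame: the origin (TCP) lies at the very end of the fingers, on their centre line; the grasp point (between the pads) lies 19 mm behind it; z points along the fingers, y is the line along which they close (so a half turn about z gives the same grasp; the last joint's range is limited). The gripper opens to 85 mm and grips with 20 to 120 N. Pads are 22 mm wide; open, the fingers measure 114 mm over their backs; the gripper's body (76 mm by 85 mm) begins 54 mm behind the grasp point. The pads swing forward as they close: fully open they stand 13 mm farther back than shut.
Start: joints at [-1.288, 0.276, 1.505, -0, 1.361, -0.121], TCP at [0.226, -0.529, 0.231] pointing down, gripper open.
Joint ranges: [-2.89, 2.89], [-0.75, 2.08], [0.22, 2.7], [-1.18, 4.32], [0.11, 2.71], [-2.7, 2.7]. Speed limits (rad/s): [2.57, 2.57, 3.14, 3.14, 3.14, 3.14].

## Interface

Orientations are given as a unit quaternion [w, x, y, z].
In Python, from rig import readout, vision, manip gives the robot as it stands.
- The arm moves only by the shell command python3 -m handwheel 'ROWS' [FORCE]. ROWS is JSON, a list of rows, each a list of 3 entries, a list of its own where there are three numbers: the shift along the tool's x, y, z in mm, then the turn, a rotation vector about the tool's x, y, z in units of 6 degrees (1.0 is 6 degrees), then the closure, from -1 (fully open) to 1 (shut), so that 0 is half open. A call has 1 to 20 rows; each row shifts and turns the commanded pose from where the row before left it, along the tool's axes as they then stand; what a row does not reach is not made up. A row lasts 1/8 s, in which the tool goes at most 62.5 mm and 10.7 degrees, less where a joint would pass 70% of its speed; a pose out of reach is approached as far as the arm can. A call is refused whole if a number of a shift passes 62.5 or a number of a turn 1, either way. A call with a gripper value outside its range is refused whole. The fingers move at their own pace and stop on an object; FORCE is the grip in N (left out, the last holds). Time passes only in rows, so rows that do not move let the fingers close. It gives the time, the measured TCP pose, the force, the opening and the grip force at its end, in the units of the state.
- readout.get_state(): the state, without advancing time (a new reading comes with each control period).
- vision.get_image(name): name is "side" or "top"; returns the picture (400x640x3 uint8, blue, green, red); there is no depth.
- vision.camera_params(name): a dict with "intrinsics" (3x3 intrinsics, pixels), "rvec" (rotation vector, rad) and "tvec" (3), from world to camera coordinates, as OpenCV has them. Camera axes: x right, y down, z forward; pixel columns grow to the right and rows downward; lengths in m; the calibration is good to about 2 mm. A picture is of the moment at which its call begins. camera_params takes no time and is no camera call.
- manip.sign_off(): hands the job in; it is judged then, once.
The state is a dict: "clock": time; "qpos": joint angles; "qd": joint speeds; "effort": joint torques, N m; "position": TCP position; "ee_rot": TCP orientation; "contact_force": force on the tool from outside, world axes, zero at the start; "moment": the same for the moment, N m; "width": finger opening in m; "gripper_force": force on a finger pad.
Only numpy, scipy, OpenCV 4.12 (cv2) and the standard library are available. Lean on these libraries where they do the work, as an engineer would, in place of code of your own. Each camera call takes 0.05 s, during which the arm holds its last target. There are 200 camera calls.

## Task

Load the shaker: slide the blue foil-sealed well plate along the counter, up the shaker's ramp and under its two edge clips until it is fully home against the rubber buffer at the back, then swing the retaining bar shut across the mouth behind it. Keep the plate on the surface rather than lifting it (it is too wide to grip and the clips bar the way from above), and do not shift the cup, beaker, timer or bottle standing around.

Things in the scene. Friction and masses are not known exactly. Their poses are not given: they have to be found in the camera images.
- well_plate: blue 96-well plate with a silver foil seal, a rigid slab 85.5 mm along its own x, 127.8 mm along its own y, 14 mm high, about 150 g, loose on the counter. Its sides are upright. Origin: centre of its underside. At the start its x axis is within about 30 degrees of the shaker's x axis; a half turn does not matter.
- shaker: slim microplate shaker, fixed, 190 mm wide. Origin: on the counter below the centre of a plate that is home; z up. A plate enters along the shaker's +x, long side across (plate x along shaker x). Flat dark steel table 5 mm above the counter from x = -62 mm back to the buffer; a white control housing, 40.5 mm high, behind it (x = +50 to +108 mm).
- ramp_foot (a point): middle of the lower edge of the shaker's grey steel ramp, at shaker x = -107 mm, y = 0; the ramp, 172 mm wide, rises from the counter here to the table, 5 mm up, at x = -62 mm. A plate pushed up it rides nose up by up to 7 degrees and may stay so while pressed; it still passes under the clips
- rail_mouth (a point): on the table midway between the front ends of the two aluminium guide rails, shaker x = -41 mm, y = 0. Rail tops are 21 mm above the counter; their inner faces are 147 mm apart here, narrow to 132 mm at x = -5 mm and stay so to x = +43 mm
- back_stop (a point): middle of the face of the black rubber buffer, shaker x = +43 mm, y = 0, 12 mm above the counter: the plate's leading long edge touches it when home. Just before it, from x = +15 to +43 mm, a steel clip over each rail reaches in to y = +-57 mm, its underside 25 mm above the counter, with an upturned front edge
- retaining_bar (a joint): hinge of the aluminium bar at the shaker's mouth, vertical axis, rad: 0 = wide open, 2.2 = shut on its stop, lying across the mouth along the shaker's -y; seen from above it shuts anticlockwise and stays where left (drag about 0.5 N at the knob). Shut, its inner face is at shaker x = -44.5 mm: it shuts only behind a plate that is home, or pushes it the last mm
- bar_pivot (a point): point on the bar's hinge axis, 13 mm above the counter, at shaker x = -49.5 mm, y = +82 mm. The bar is 105 mm long from here, 10 mm wide, 8 to 18 mm above the counter; open, it points out from the mouth on the shaker's +y side
- bar_knob (a point): centre of the top of the orange knob standing on the bar 84 mm from the hinge axis; knob 15 mm diameter, 26 mm tall, its top 44 mm above the counter
- green_cup: bystander: clear sample cup with a green lid, 58 mm diameter, 70 mm high; origin at the centre of its underside
- beaker: bystander: clear beaker, 54 mm diameter, 70 mm high; origin at the centre of its underside
- timer: bystander: white bench timer, 62 x 68 x 20 mm; origin at the centre of its underside
- reagent_1: bystander: amber reagent bottle with a black cap, 52 mm diameter, 104 mm high; origin at the centre of its underside

How it is judged:
By the outcome, as a careful person would: the job done as asked, in the order asked, and still so for the second after the job is handed in, with the robot touching nothing.
It also fails if it takes over 70 s, if anything falls off the work surface, if the arm or the gripper's body presses on something with over 40 N, if the wrist force passes 120 N, or if a joint passes its speed limit or range.

## Working session

There is one attempt and no reset: what is moved stays moved. The work goes in short steps, Python scripts to look and compute and a shell command to move; the robot and the scene stay as the last step left them, time stands still between calls to the robot, and variables do not carry over. Pictures are saved under pics/ and viewed, at most 12 in all, crops included, and the job is handed in when it is done.

```bash
mkdir -p pics; python3 - <<'E'
from rig import readout, vision
import cv2
for n in("top","side"):
    cv2.imwrite(f"pics/{n}0.png",vision.get_image(n)); p=vision.camera_params(n); print(n,p)
s=readout.get_state(); print(s["position"],s["ee_rot"],s["clock"],s["contact_force"])
E
```

```text
top {'intrinsics': array([[457.12974634,   0.        , 314.98344244],
       [  0.        , 457.12974634, 195.63500705],
       [  0.        ,   0.        ,   1.        ]]), 'rvec': array([ 2.19791295, -2.20241164,  0.10014165]), 'tvec': array([0.02065357, 0.56204018, 1.13197993])}
side {'intrinsics': array([[496.08464358,   0.        , 322.03212918],
       [  0.        , 496.08464358, 190.69073053],
       [  0.        ,   0.        ,   1.        ]]), 'rvec': array([ 0.84191721, -2.40261797,  1.27361917]), 'tvec': array([0.45977585, 0.23141146, 0.95466791])}
[ 0.2257815  -0.52831421  0.2305472 ] [-7.90586012e-04  9.79685243e-01  2.00539754e-01 -8.36772902e-05] 0.1 [ 0.62917476 -0.01764744 -0.18424811]
```

View pics/top0.png

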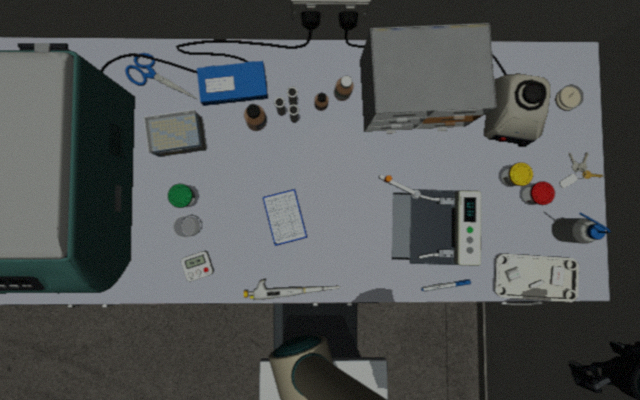

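View pics/side0.png

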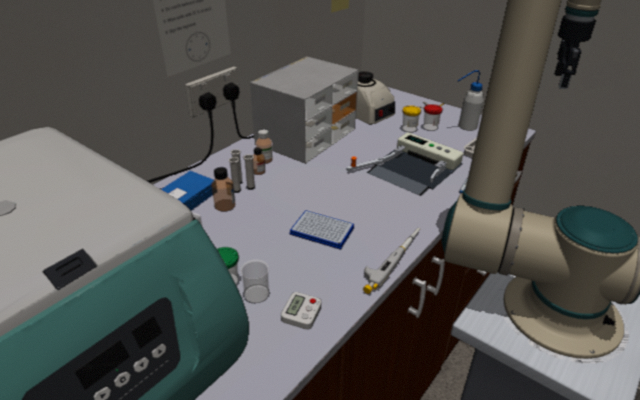

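```bash
cat > h.py <<'E'
import numpy as np, cv2
from rig import readout, vision
def ray(n,uv,z):
    p=vision.camera_params(n);R=cv2.Rodrigues(p["rvec"])[0];t=p["tvec"]
    d=R.T@np.linalg.inv(p["intrinsics"])@np.array([uv[0],uv[1],1.]);c=-R.T@t
    return (c+d*(z-c[2])/d[2])[:2]
def plate(n="top",im=None,z=.014):
    if im is None: im=vision.get_image(n)
    h=cv2.cvtColor(im,cv2.COLOR_BGR2HSV)
    m=cv2.inRange(h,(105,120,50),(130,255,255))
    return im,m
def proj(n,P):
    p=vision.camera_params(n)
    return cv2.projectPoints(np.array(P,float).reshape(-1,3),p["rvec"],p["tvec"],p["intrinsics"],None)[0][:,0]
E
python3 - <<'E'
from h import *
im=cv2.imread("pics/top0.png")
_,m=plate(im=im)
k=cv2.morphologyEx(m,cv2.MORPH_CLOSE,np.ones((3,3)))
for c in cv2.findContours(k,cv2.RETR_EXTERNAL,cv2.CHAIN_APPROX_NONE)[0]:
    if cv2.contourArea(c)>300:
        w=np.array([ray("top",q,.014) for q in c[:,0]],np.float32)*1000
        print(cv2.boundingRect(c),cv2.minAreaRect(w), cv2.boxPoints(cv2.minAreaRect(w)).round())
a=cv2.resize(im[165:275,250:490],None,fx=3.3,fy=3.3,interpolation=cv2.INTER_CUBIC)
cv2.imwrite("pics/c1.png",a)
E
```

```text
(196, 61, 71, 42) ((855.207763671875, 232.43849182128906), (92.73650360107422, 172.00350952148438), 7.221308708190918) [[798. 312.]
 [820. 141.]
 [912. 153.]
 [890. 324.]]
(126, 57, 30, 28) ((880.759521484375, 463.1912841796875), (74.50575256347656, 68.82518005371094), 80.08379364013672) [[840. 432.]
 [908. 421.]
 [921. 494.]
 [853. 506.]]
```

View pics/c1.png

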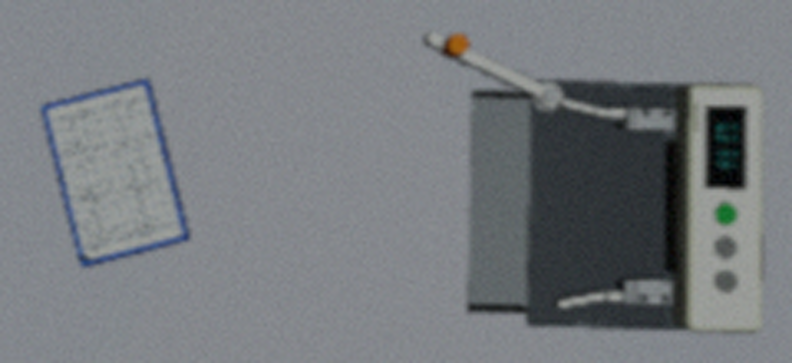

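The crop shows the plate corners at about (43,105), (148,81), (188,238) and (84,265). The ramp foot runs (472,92)-(469,310), the knob is at (457,44), the hinge at (547,96), and the housing is on the right.

```bash
python3 - <<'E'
from h import *
f=lambda u,v,z:ray("top",((u+.5)/3.3+249.5,(v+.5)/3.3+164.5),z)*1000
P=np.array([f(*q,.014) for q in[(43,105),(148,81),(188,238),(84,265)]]);print(P.round(),P.mean(0),cv2.minAreaRect(P.astype(np.float32)))
A,B=f(472,92,0),f(469,310,0);C,D=f(687,86,.0405),f(686,328,.0405);E,F=f(760,87,.0405),f(760,330,.0405)
print("ramp",A,B,(A+B)/2,"hfront",C,D,(C+D)/2,"hback",E,F,(E+F)/2)
print("tbl front",f(529,82,.005),f(528,325,.005),"knob",f(457,42,.044),"hinge",f(547,96,.02))
S=(A+B)/2;T=(E+F)/2;d=S-T;print("axis",np.degrees(np.arctan2(*(T-S)[::-1])))
for X,Y in((C,D),(E,F),(A,B)): d=Y-X;print(np.linalg.norm(d),np.degrees(np.arctan2(*d[::-1])))
E
```

```text
[[560. 151.]
 [579.  71.]
 [459.  41.]
 [439. 120.]] [509.21708973  95.612983  ] ((509.6910095214844, 95.83223724365234), (125.62657165527344, 82.08159637451172), 14.310375213623047)
ramp [ 571.02591992 -180.59129431] [ 402.54884825 -175.89542705] [ 486.78738408 -178.24336068] hfront [ 572.46198498 -335.57969007] [ 391.37277668 -330.56168916] [ 481.91738083 -333.07068961] hback [ 571.65258412 -391.13732453] [ 389.61301933 -386.26095901] [ 480.63280172 -388.69914177]
tbl front [ 578.39786606 -224.15422951] [ 391.25940616 -220.27803319] knob [ 605.46659696 -161.15718768] hinge [ 566.44764871 -234.30941858]
axis -91.67508404117225
181.1587196291508 178.41273413188327
182.10486563977756 178.46556233762658
168.54250160798864 178.40344011426316
```

```bash
python3 -m handwheel '[[[40,0,0],[0,0,-1],-1],[[0,0,0],[0,0,-1],-1],[[0,0,0],[0,0,-1],-1],[[0,0,0],[0,0,-1],-1],[[0,0,0],[0,0,-1],-1],[[0,0,0],[0,0,-1],-1],[[0,0,0],[0,0,-1],-1],[[0,0,0],[0,0,-1],-1],[[0,0,0],[0,0,-1],-1],[[0,0,0],[0,0,-1],-1],[[0,0,0],[0,0,-0.9],-1],[[0,0,0],[0,0,0],-1]]'
```

```text
clock: 1.6
position: [0.2626, -0.5128, 0.2309]
ee_rot: [-0.0, 0.716, 0.698, 0.0]
contact_force: [0.8, 0.5, 0.5]
width: 0.0854
gripper_force: 0.0
```

```bash
python3 -m handwheel '[[[20,7,0],[0,0,0],-1],[[44,14,0],[0,0,0],-1],[[44,14,0],[0,0,0],-1],[[44,14,0],[0,0,0],-1],[[44,14,0],[0,0,0],-1],[[44,14,0],[0,0,0],-1],[[44,14,0],[0,0,0],-1],[[44,14,0],[0,0,0],-1],[[44,14,0],[0,0,0],-1],[[44,14,0],[0,0,0],-1],[[44,14,0],[0,0,0],-1],[[44,14,0],[0,0,0],-1],[[44,14,0],[0,0,0],-1],[[44,14,0],[0,0,0],-1],[[44,14,0],[0,0,0],-1],[[44,14,0],[0,0,0],-1],[[24,8,0],[0,0,0],-1],[[0,0,0],[0,0,0],-1],[[0,0,0],[0,0,0],-1]]'
```

```text
clock: 3.98
position: [0.5044, 0.1846, 0.2312]
ee_rot: [-0.0, 0.716, 0.698, -0.001]
contact_force: [-0.7, -1.6, 0.6]
width: 0.0857
gripper_force: 0.0
```

```bash
python3 -m handwheel '[[[5,0,30],[0,0,0],-1],[[0,0,40],[0,0,0],-1],[[0,0,40],[0,0,0],-1],[[0,0,40],[0,0,0],-1],[[0,0,30],[0,0,0],-1],[[0,0,20],[0,0,0],-1],[[0,0,10],[0,0,0],-1],[[0,0,0],[0,0,0],-1],[[0,0,0],[0,0,0],-1]]'; python3 - <<'E'
from h import *
im=vision.get_image("side");cv2.imwrite("pics/s1.png",cv2.resize(im[150:330,200:400],None,fx=3,fy=3,interpolation=cv2.INTER_CUBIC))
E
```

```text
clock: 5.1
position: [0.5064, 0.1899, 0.0222]
ee_rot: [0.001, 0.716, 0.698, 0.001]
contact_force: [0.4, 0.9, 0.2]
width: 0.0853
gripper_force: 0.0
```

View pics/s1.png

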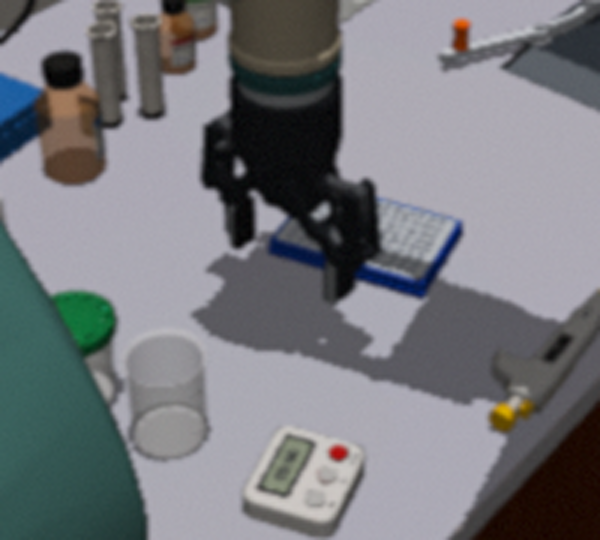

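The fingers hang behind the plate, clear of the beaker. The near finger tip is at crop (338,297), which is image pixel (312.7,249). Next I check its height.

```bash
python3 - <<'E'
from h import *
print(proj("side",[(x,.19,z) for x in(.452,.462) for z in (.022,.029,.035)]))
print(proj("side",[(.555,.19,z) for z in (.022,.029,.035)]))
E
```

```text
[[316.0762165  254.38569461]
 [316.09893992 251.87877953]
 [316.1185549  249.71479796]
 [312.39689161 252.38859172]
 [312.40560665 249.88620423]
 [312.41312925 247.72620417]]
[[279.79772498 234.69407119]
 [279.68819878 232.23496777]
 [279.59368683 230.11296734]]
```

```bash
python3 -m handwheel '[[[0,0,12],[0,0,0],-1],[[0,0,6],[0,0,0],-1],[[0,0,2],[0,0,0],-1],[[0,0,2],[0,0,0],-1],[[0,0,0],[0,0,0],-1]]'; python3 -m handwheel '[[[0,0,2],[0,0,0],-1],[[0,0,2],[0,0,0],-1],[[0,0,0],[0,0,0],-1]]'
```

```text
clock: 5.78
position: [0.5058, 0.19, -0.0008]
ee_rot: [0.0, 0.716, 0.698, -0.0]
contact_force: [0.6, -0.5, 0.1]
width: 0.0853
gripper_force: 0.0
clock: 6.15
position: [0.5056, 0.1899, -0.0049]
ee_rot: [-0.0, 0.716, 0.698, -0.0]
contact_force: [0.9, -0.5, -0.5]
width: 0.0857
gripper_force: 0.0
```

```bash
python3 -m handwheel '[[[-10,0,0],[0,0,0],-1],[[-10,0,0],[0,0,0],-1],[[-7,0,0],[0,0,0],-1],[[-6,0,0],[0,0,0],-1],[[-6,0,0],[0,0,0],-1],[[-6,0,0],[0,0,0],-1],[[-6,0,0],[0,0,0],-1],[[-6,0,0],[0,0,0],-1],[[-6,0,0],[0,0,0],-1],[[-6,0,0],[0,0,0],-1],[[-6,0,0],[0,0,0],-1],[[-6,0,0],[0,0,0],-1],[[-6,0,0],[0,0,0],-1]]'; python3 - <<'E'
from h import *
im=vision.get_image("top");cv2.imwrite("pics/t2.png",cv2.resize(im[165:275,250:490],None,fx=3.3,fy=3.3,interpolation=cv2.INTER_CUBIC))
E
```

```text
clock: 7.78
position: [0.5034, 0.1026, -0.0047]
ee_rot: [-0.0, 0.716, 0.698, -0.0]
contact_force: [-0.5, 1.9, 0.6]
width: 0.0856
gripper_force: 0.7
```

View pics/t2.png

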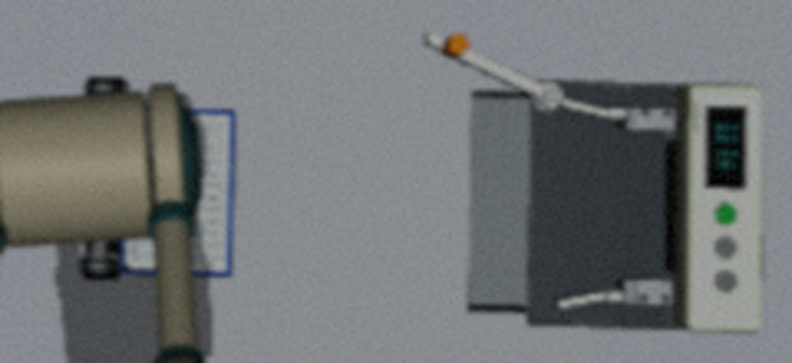

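The plate is now square to the shaker, with leading corners at (235,111) and (231,274).

```bash
cat >> h.py <<'E'
O=np.array([484,-284.5]);th=np.radians(-91.6);ex=np.array([np.cos(th),np.sin(th)]);ey=np.array([-ex[1],ex[0]])
def sh(w): w=np.array(w)-O; return np.round([w@ex,w@ey],1)
def crop(u,v,z): return ray("top",((u+.5)/3.3+249.5,(v+.5)/3.3+164.5),z)*1000
E
python3 - <<'E'
from h import *
for q in((235,111),(231,274)): print(sh(crop(*q,.014)))
print("tcp",sh(np.array(readout.get_state()["position"][:2])*1000))
for q,z in(((472,92),0),((469,310),0),((632,120),.025),((627,292),.025),((563,303),.021)): print(sh(crop(*q,z)))
E
```

```text
[-291.    63.5]
[-291.   -60.6]
tcp [-386.8    8.6]
[-106.3   84.1]
[-106.3  -84.5]
[11.7 64. ]
[  8.8 -66.5]
[-38.9 -76.1]
```

```bash
python3 -m handwheel '[[[-5,0,0],[0,0,0],-1],[[-9,0,0],[0,0,0],-1],[[-10,0,0],[0,0,0],-1],[[-10,0,0],[0,0,0],-1],[[-10,0,0],[0,0,0],-1],[[-10,0,0],[0,0,0],-1],[[-10,0,0],[0,0,0],-1],[[-10,0,0],[0,0,0],-1],[[-10,0,0],[0,0,0],-1],[[-10,0,0],[0,0,0],-1],[[-10,0,0],[0,0,0],-1],[[-10,0,0],[0,0,0],-1],[[-10,0,0],[0,0,0],-1],[[-10,0,0],[0,0,0],-1],[[-10,0,0],[0,0,0],-1],[[-10,0,0],[0,0,0],-1],[[-10,0,0],[0,0,0],-1],[[-8,0,0],[0,0,0],-1],[[-5,0,0],[0,0,0],-1]]'; python3 -m handwheel '[[[-6,0,0],[0,0,0],-1],[[-6,0,0],[0,0,0],-1],[[-6,0,0],[0,0,0],-1],[[-6,0,0],[0,0,0],-1],[[-6,0,0],[0,0,0],-1],[[-6,0,0],[0,0,0],-1],[[-6,0,0],[0,0,0],-1],[[-6,0,0],[0,0,0],-1],[[-6,0,0],[0,0,0],-1],[[-3,0,0],[0,0,0],-1],[[0,0,0],[0,0,0],-1]]';python3 - <<'E'
from h import *
im=vision.get_image("top");cv2.imwrite("pics/t3.png",cv2.resize(im[165:275,340:490],None,fx=4,fy=4,interpolation=cv2.INTER_CUBIC))
print("tcp",sh(np.array(readout.get_state()["position"][:2])*1000))
E
```

```text
clock: 10.2
position: [0.499, -0.0745, -0.0047]
ee_rot: [0.0, 0.716, 0.698, 0.0]
contact_force: [0.1, -0.4, -0.2]
width: 0.0853
gripper_force: 0.4
clock: 11.58
position: [0.4977, -0.1314, -0.0047]
ee_rot: [0.0, 0.716, 0.698, -0.0]
contact_force: [-0.3, 0.2, -0.0]
width: 0.0853
gripper_force: 0.0
tcp [-153.6    9.4]
```

View pics/t3.png

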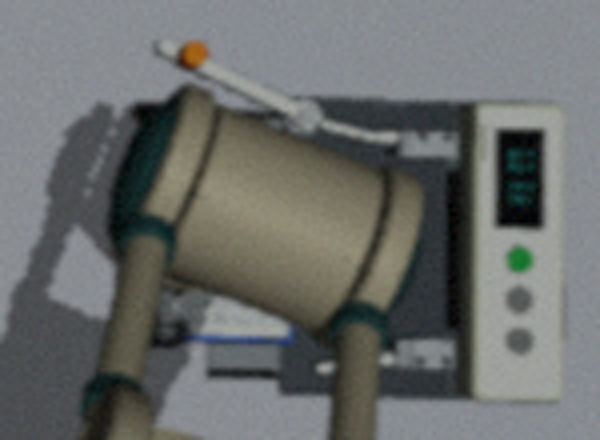

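```bash
python3 - <<'E'
from h import *
for u,v in((293,340),(293,332),(190,337)): print(sh(ray("top",((u+.5)/4+339.5,(v+.5)/4+164.5),.02)*1000))
im=vision.get_image("side");cv2.imwrite("pics/s3.png",cv2.resize(im[110:240,320:480],None,fx=4,fy=4,interpolation=cv2.INTER_CUBIC))
E
```

```text
[-57.4 -59.6]
[-57.4 -54.6]
[-122.2  -59.2]
```

View pics/s3.png

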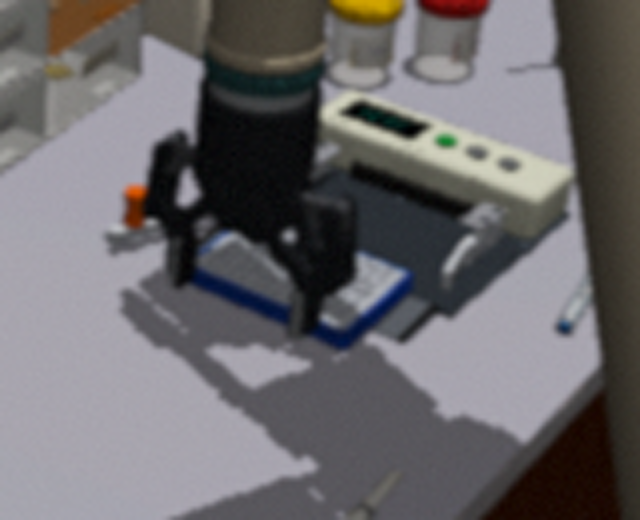

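```bash
python3 -m handwheel '[[[-5,-0.3,0],[0,0,0],-1],[[-5,-0.5,0],[0,0,0],-1],[[-5,-0.5,0],[0,0,0],-1],[[-5,-0.5,0],[0,0,0],-1],[[-5,-0.5,0],[0,0,0],-1],[[-5,-0.5,0],[0,0,0],-1],[[-5,0,0],[0,0,0],-1],[[-5,0,0],[0,0,0],-1],[[-5,0,0],[0,0,0],-1],[[-5,0,0],[0,0,0],-1],[[-5,0,0],[0,0,0],-1]]'; python3 -m handwheel '[[[-5,0,0],[0,0,0],-1],[[-5,0,0],[0,0,0],-1],[[-5,0,0],[0,0,0],-1],[[-5,0,0],[0,0,0],-1],[[-4,0,0],[0,0,0],-1],[[-4,0,0],[0,0,0],-1]]';python3 - <<'E'
from h import *
im=vision.get_image("side");cv2.imwrite("pics/s4.png",cv2.resize(im[110:220,330:480],None,fx=4,fy=4,interpolation=cv2.INTER_CUBIC))
print("tcp",sh(np.array(readout.get_state()["position"][:2])*1000))
E
```

```text
clock: 13.05
position: [0.4934, -0.1861, -0.0046]
ee_rot: [0.0, 0.716, 0.698, 0.0]
contact_force: [0.7, 4.1, 2.7]
width: 0.0853
gripper_force: 1.8
clock: 13.8
position: [0.4926, -0.2142, -0.0048]
ee_rot: [0.0, 0.716, 0.698, -0.0]
contact_force: [-0.5, 0.4, 1.5]
width: 0.0851
gripper_force: 0.6
tcp [-69.9   6.8]
```

View pics/s4.png

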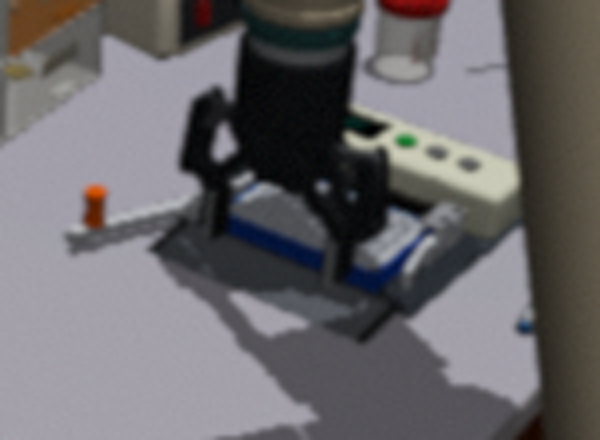

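The plate is between the rails and entering the clips, so I push on to the buffer.

```bash
python3 -m handwheel '[[[-4,0,0],[0,0,0],-1],[[-4,0,0],[0,0,0],-1],[[-3,0,0],[0,0,0],-1],[[-2,0,0],[0,0,0],-1],[[0,0,0],[0,0,0],-1]]'; python3 -m handwheel '[[[-2,0,0],[0,0,0],-1],[[-1,0,0],[0,0,0],-1],[[0,0,0],[0,0,0],-1]]';python3 -m handwheel '[[[-1,0,0],[0,0,0],-1],[[-1,0,0],[0,0,0],-1]]'
```

```text
clock: 14.48
position: [0.4924, -0.2272, -0.0047]
ee_rot: [0.0, 0.716, 0.698, -0.0]
contact_force: [-0.7, -0.1, -0.0]
width: 0.0853
gripper_force: 0.0
clock: 14.85
position: [0.4922, -0.2299, -0.0047]
ee_rot: [0.0, 0.716, 0.698, -0.0]
contact_force: [-0.5, 0.5, 0.8]
width: 0.0856
gripper_force: 0.2
clock: 15.1
position: [0.4922, -0.2306, -0.0047]
ee_rot: [-0.001, 0.717, 0.698, 0.001]
contact_force: [2.9, 7.8, 3.0]
width: 0.0853
gripper_force: 3.6
```

```bash
python3 -m handwheel '[[[-1,0,0],[0,0,0],-1],[[-1,0,0],[0,0,0],-1],[[0,0,0],[0,0,0],-1]]';python3 -m handwheel '[[[-1,0,0],[0,0,0],-1],[[0,0,0],[0,0,0],-1]]'
```

```text
clock: 15.48
position: [0.4923, -0.2307, -0.0047]
ee_rot: [-0.002, 0.717, 0.697, 0.002]
contact_force: [3.0, 11.1, 2.9]
width: 0.0857
gripper_force: 5.5
clock: 15.72
position: [0.4924, -0.2307, -0.0046]
ee_rot: [-0.002, 0.717, 0.697, 0.002]
contact_force: [4.2, 13.8, 4.0]
width: 0.0852
gripper_force: 7.0
```

```bash
python3 -m handwheel '[[[5,0,0],[0,0,0],-1],[[10,0,0],[0,0,0],-1],[[10,0,0],[0,0,0],-1],[[0,0,-20],[0,0,0],-1],[[0,0,-40],[0,0,0],-1],[[0,0,-40],[0,0,0],0],[[45,0,0],[0,0,0],0],[[45,0,0],[0,0,0],0],[[45,0,0],[0,0,0],0],[[45,0,0],[0,0,0],0],[[0,0,0],[0,0,0],0],[[0,0,0],[0,0,0],0]]';python3 - <<'E'
from h import *
im=vision.get_image("top");cv2.imwrite("pics/t5.png",cv2.resize(im[165:275,340:490],None,fx=4,fy=4,interpolation=cv2.INTER_CUBIC))
m=cv2.inRange(cv2.cvtColor(im,cv2.COLOR_BGR2HSV),(5,150,90),(20,255,255))[165:200,370:420]
M=cv2.moments(m,True);u=(M["m10"]/M["m00"]+370,M["m01"]/M["m00"]+165) if M["m00"] else None
print(u,M["m00"]); k=ray("top",u,.042)*1000;print(k,sh(k))
s=readout.get_state();print("tcp",s["position"],sh(np.array(s["position"][:2])*1000),s["width"],s["qpos"])
E
```

```text
clock: 17.23
position: [0.4974, -0.03, 0.0953]
ee_rot: [0.0, 0.716, 0.698, -0.0]
contact_force: [0.2, -0.2, 0.3]
width: 0.0429
gripper_force: 0.0
(388.12, 178.12) 25.0
[ 603.83127519 -161.46589517] [-126.3  116.3]
tcp [ 0.49743719 -0.03054097  0.09529593] [-254.2    6.3] 0.04265518485988017 [-2.00498814e-01  2.81376715e-01  1.87144383e+00 -8.55640947e-04
  9.88396892e-01 -1.74380555e-01]
```

View pics/t5.png

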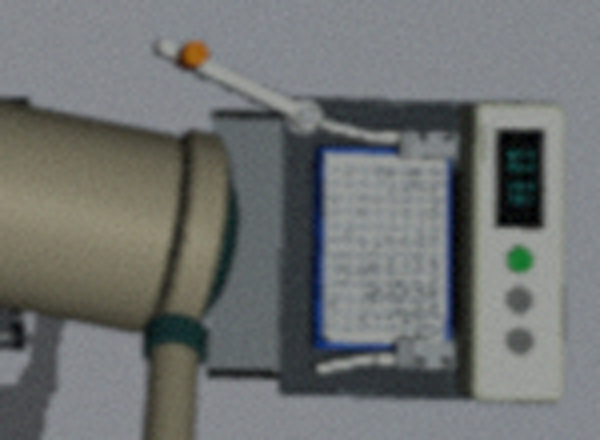

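```bash
python3 -m handwheel '[[[-15,12,0],[0,0,0],0],[[-32,28,0],[0,0,0],0],[[-32,28,0],[0,0,0],0],[[-32,28,0],[0,0,0],0],[[-17,15,0],[0,0,0],0],[[0,0,0],[0,0,0],0],[[0,0,20],[0,0,0],0],[[0,0,20],[0,0,0],0],[[0,0,15],[0,0,0],0],[[0,0,10],[0,0,0],0],[[0,0,6],[0,0,0],0],[[0,0,0],[0,0,0],0]]' 20;python3 - <<'E'
from h import *
im=vision.get_image("side");cv2.imwrite("pics/s6.png",cv2.resize(im[110:210,310:470],None,fx=4,fy=4,interpolation=cv2.INTER_CUBIC))
print("tcp",sh(np.array(readout.get_state()["position"][:2])*1000))
E
```

```text
clock: 18.77
position: [0.6049, -0.1607, 0.0242]
ee_rot: [-0.0, 0.716, 0.698, -0.0]
contact_force: [0.5, 0.7, -0.3]
width: 0.043
gripper_force: 0.0
tcp [-127.1  117.8]
```

View pics/s6.png

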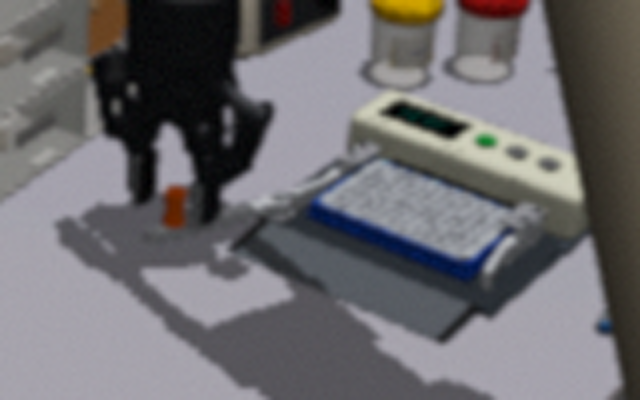

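The knob is between the fingers at crop (175,208). The plate is home under the clips.

```bash
python3 -m handwheel '[[[0,0,0],[0,0,0],0.5],[[0,0,0],[0,0,0],1],[[0,0,0],[0,0,0],1],[[0,0,0],[0,0,0],1],[[0,0,0],[0,0,0],1]]' 20;python3 - <<'E'
from h import *
p=sh(np.array(readout.get_state()["position"][:2])*1000);print("tcp",p)
f=np.radians(np.linspace(155.5,270,17));K=84*np.c_[np.cos(f),np.sin(f)]
print((np.diff(K,axis=0)*[-1,1]).round(1).tolist())
E
```

```text
clock: 19.45
position: [0.6053, -0.1608, 0.0248]
ee_rot: [0.0, 0.716, 0.698, 0.0]
contact_force: [-0.7, -0.4, 4.6]
width: 0.0138
gripper_force: 21.8
tcp [-127.   117.8]
[[3.7, -9.8], [2.5, -10.2], [1.2, -10.4], [-0.1, -10.5], [-1.4, -10.4], [-2.7, -10.1], [-3.9, -9.7], [-5.1, -9.2], [-6.2, -8.4], [-7.2, -7.6], [-8.1, -6.6], [-8.9, -5.6], [-9.5, -4.4], [-10.0, -3.2], [-10.3, -2.0], [-10.5, -0.7]]
```

```bash
python3 -m handwheel '[[[1,-3,-2],[0,0,0],1],[[2.7,-6.8,0],[0,0,0],1],[[2.5,-10.2,0],[0,0,0],1],[[1.2,-10.4,0],[0,0,0],1],[[0,-10.5,0],[0,0,0],1],[[-1.4,-10.4,0],[0,0,0],1],[[-2.7,-10.1,0],[0,0,0],1]]';python3 -m handwheel '[[[-3.9,-9.7,0],[0,0,0],1],[[-5.1,-9.2,0],[0,0,0],1],[[-6.2,-8.4,0],[0,0,0],1],[[-7.2,-7.6,0],[0,0,0],1]]'; python3 -c "
from h import *
p=sh(np.array(readout.get_state()['position'][:2])*1000);print(p,np.linalg.norm(p-[-49.5,82]))"
```

```text
clock: 20.32
position: [0.542, -0.1554, 0.0256]
ee_rot: [-0.001, 0.716, 0.698, -0.001]
contact_force: [1.8, 1.5, -7.6]
width: 0.0139
gripper_force: 20.4
clock: 20.82
position: [0.5075, -0.178, 0.0263]
ee_rot: [0.0, 0.716, 0.698, -0.0]
contact_force: [2.4, -0.3, -9.4]
width: 0.0139
gripper_force: 19.9
[-107.1   20.6] 84.18859780279037
```

```bash
python3 -m handwheel '[[[-8.1,-6.6,1],[0,0,0],1],[[-8.9,-5.6,0],[0,0,0],1],[[-9.5,-4.4,0],[0,0,0],1],[[-10,-3.2,0],[0,0,0],1]]';python3 -m handwheel '[[[-5.2,-1,0],[0,0,0],1],[[-5.1,-1,0],[0,0,0],1],[[-4,-0.4,0],[0,0,0],1],[[-3,-0.2,0],[0,0,0],1],[[0,0,0],[0,0,0],1]]'; python3 -c "
from h import *
p=sh(np.array(readout.get_state()['position'][:2])*1000);print(p,np.linalg.norm(p-[-49.5,82]))"
```

```text
clock: 21.32
position: [0.4871, -0.2141, 0.0259]
ee_rot: [0.0, 0.716, 0.698, -0.0]
contact_force: [-1.9, 3.5, 5.0]
width: 0.0139
gripper_force: 21.0
clock: 21.95
position: [0.4834, -0.2313, 0.0257]
ee_rot: [-0.001, 0.716, 0.698, -0.001]
contact_force: [-4.2, 0.8, 7.1]
width: 0.0136
gripper_force: 21.3
[-53.1  -2.1] 84.1770158653774
```

```bash
python3 -m handwheel '[[[-2,0.3,0],[0,0,0],1],[[-1,0,0],[0,0,0],1],[[0,0,0],[0,0,0],1]]';python3 -m handwheel '[[[-1,0,0],[0,0,0],1],[[-1,0,0],[0,0,0],1],[[0,0,0],[0,0,0],1]]';python3 -m handwheel '[[[-1,0,0],[0,0,0],1],[[-1,0,0],[0,0,0],1],[[0,0,0],[0,0,0],1]]'; python3 -c "
from h import *
p=sh(np.array(readout.get_state()['position'][:2])*1000);print(p,np.linalg.norm(p-[-49.5,82]))"
```

```text
clock: 22.32
position: [0.4831, -0.234, 0.0257]
ee_rot: [-0.001, 0.716, 0.698, -0.001]
contact_force: [-6.0, 1.7, 6.7]
width: 0.0141
gripper_force: 21.4
clock: 22.7
position: [0.4829, -0.2356, 0.0257]
ee_rot: [-0.001, 0.716, 0.698, -0.001]
contact_force: [-6.0, 2.7, 8.2]
width: 0.0141
gripper_force: 21.4
clock: 23.08
position: [0.4828, -0.2377, 0.0257]
ee_rot: [-0.001, 0.716, 0.698, -0.001]
contact_force: [-6.0, 2.6, 8.6]
width: 0.0137
gripper_force: 21.4
[-46.7  -2.5] 84.54637780532056
```

```bash
python3 -m handwheel '[[[-1,0,0],[0,0,0],1],[[-1,0,0],[0,0,0],1],[[0,0,0],[0,0,0],1]]';python3 -m handwheel '[[[-1,0,0],[0,0,0],1],[[-1,0,0],[0,0,0],1],[[0,0,0],[0,0,0],1]]';  python3 - <<'E'
from h import *
im=vision.get_image("side");cv2.imwrite("pics/s7.png",cv2.resize(im[110:220,330:480],None,fx=4,fy=4,interpolation=cv2.INTER_CUBIC))
E
```

```text
clock: 23.45
position: [0.4827, -0.2399, 0.0257]
ee_rot: [-0.001, 0.716, 0.698, -0.001]
contact_force: [-6.3, 1.2, 7.6]
width: 0.014
gripper_force: 21.4
clock: 23.82
position: [0.4826, -0.2406, 0.0257]
ee_rot: [-0.002, 0.716, 0.698, -0.0]
contact_force: [-4.9, 5.0, 8.7]
width: 0.0142
gripper_force: 21.5
```

View pics/s7.png

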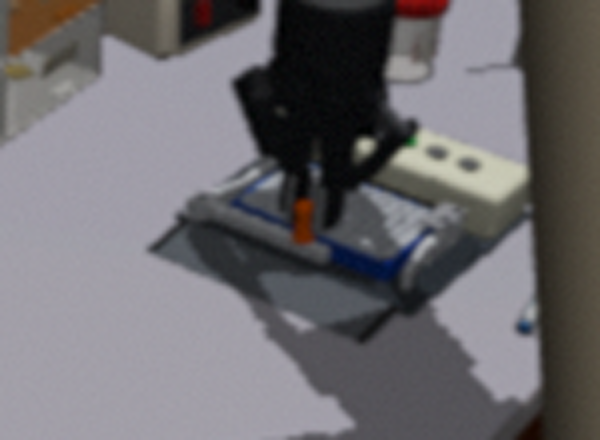

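The bar lies across the mouth with the knob at crop (303,222), and resistance is now rising. I press a little more.

```bash
python3 -m handwheel '[[[-1,0,0],[0,0,0],1],[[-1,0,0],[0,0,0],1],[[0,0,0],[0,0,0],1]]';python3 -m handwheel '[[[-1,0,0],[0,0,0],1],[[-1,0,0],[0,0,0],1],[[0,0,0],[0,0,0],1]]'
```

```text
clock: 24.25
position: [0.4826, -0.2407, 0.0256]
ee_rot: [-0.003, 0.716, 0.698, 0.001]
contact_force: [-3.7, 9.9, 9.4]
width: 0.0142
gripper_force: 21.6
clock: 24.62
position: [0.4825, -0.2411, 0.0255]
ee_rot: [-0.004, 0.717, 0.697, 0.002]
contact_force: [-2.0, 14.3, 11.2]
width: 0.014
gripper_force: 21.7
```

```bash
python3 -m handwheel '[[[2,0,0],[0,0,0],1],[[2,0,0],[0,0,0],1],[[0,0,0],[0,0,0],0.3],[[0,0,0],[0,0,0],0.3],[[0,0,0],[0,0,0],0.3],[[0,0,-10],[0,0,0],0.3],[[0,0,-30],[0,0,0],0.3],[[0,0,-40],[0,0,0],0.3],[[30,0,-30],[0,0,0],0],[[50,0,0],[0,0,0],0],[[50,0,0],[0,0,0],0],[[50,0,0],[0,0,0],0],[[50,0,0],[0,0,0],0],[[30,0,0],[0,0,0],0],[[0,0,0],[0,0,0],0]]';python3 - <<'E'
from h import *
im=vision.get_image("top")
a=cv2.resize(im[175:265,380:490],None,fx=5,fy=5,interpolation=cv2.INTER_CUBIC)
b=cv2.resize(vision.get_image("side")[120:210,360:470],None,fx=3,fy=3,interpolation=cv2.INTER_CUBIC)
o=np.zeros((600,790,3),np.uint8);o[:450,:550]=a;o[330:,460:790]=b;cv2.imwrite("pics/f.png",o)
m=cv2.inRange(cv2.cvtColor(im,cv2.COLOR_BGR2HSV),(5,150,90),(20,255,255))[190:260,380:440]
M=cv2.moments(m,True);k=ray("top",(M["m10"]/M["m00"]+380,M["m01"]/M["m00"]+190),.042)*1000
print(M["m00"],sh(k))
for i,j in(((0,0),(0,0)),):pass
E
```

```text
clock: 26.5
position: [0.4912, 0.02, 0.136]
ee_rot: [0.0, 0.715, 0.699, 0.0]
contact_force: [0.3, 0.5, 1.3]
width: 0.043
gripper_force: 0.0
27.0 [-50.4  -2. ]
```

View pics/f.png

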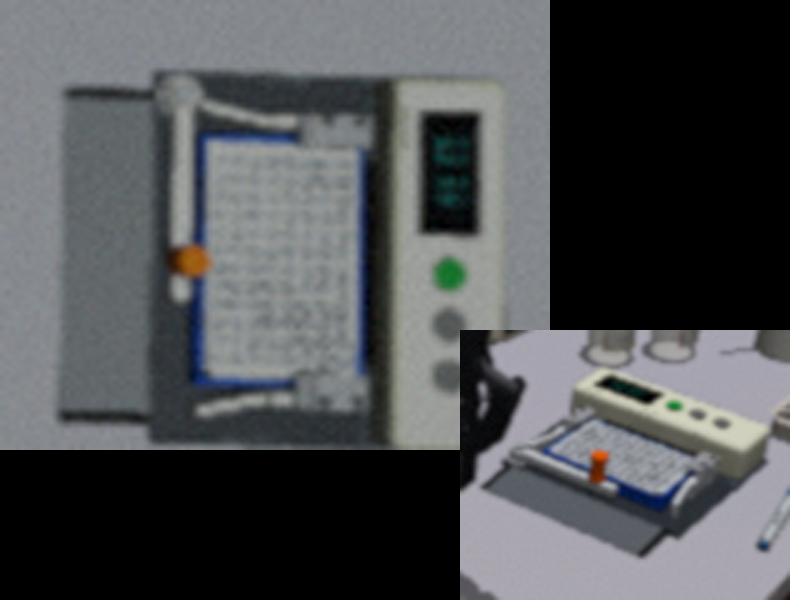

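The bar is shut along the mouth: the knob measures shaker (-50.4, -2.0) mm against an expected (-49.5, -2). The plate is square under both clips, and the arm is clear.

```bash
python3 -c "
from rig import manip;print(manip.sign_off())"
```

```text
the job is handed in; nothing more can be done
None
```

I pushed the plate up the ramp and under both clips to a firm stop at the home position, shut the retaining bar against its stop behind it, and handed the job in after about 27 s of robot time; the arm never came near the cup, beaker, timer or bottle.

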